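Ease the wedge from under the press guard and proof-pull its bonded handle

ROBOT

A 7-joint arm with a two-finger parallel gripper is mounted at the origin on the work surface. World frame = base frame: x ahead of the robot, y to its left, z up, the work surface at z = 0. Lengths are in m, angles in rad, forces in N, time in s.
With the tool pointing down it reaches from about 0.35 to 0.9 m from the base axis. Payload 8.1 kg.
Tool frame: the origin (TCP) lies at the centre of the arm's flange, where the gripper is bolted on; the fingertips stand 178 mm ahead of it and the grasp point (between the pads) lies arm.pinch_z ahead of it (arm.pinch_z is the distance from the TCP to the grasp point, in m); z points along the fingers, y is the direction in which the jaws open and shut (so a half turn about z gives the same grasp; the last joint's range is limited). The gripper opens to 92 mm and grips with 3 to 60 N. Pads are 19 mm wide; open, the fingers measure 130 mm over their backs; the gripper's body (75 mm by 190 mm) begins 47 mm behind the grasp point.
Start: joints at [-1.214, 0.434, 0.025, 1.573, -0.012, 1.134, -0.075], TCP at [0.277, 0.56, 0.405] pointing down, gripper open.
Joint ranges: [-2.62, 2.62], [-0.44, 2.09], [-1.27, 1.32], [0.08, 2.57], [-1.32, 4.46], [0.12, 2], [-2.74, 2.74]. Speed limits (rad/s): [2.22, 2.22, 3.01, 3.01, 3.14, 3.14, 3.14].

INTERFACE

Orientations are given as a 3x3 rotation matrix whose columns are the frame's x, y, z axes.
In Python, from bench import arm gives the robot as it stands.
- The arm moves only by the shell command python3 -m inch 'ROWS'. ROWS is text: rows parted by semicolons, each of 5 numbers parted by spaces: the finger opening in mm, from 0 to 91.8, then the shift along the tool's x, y, z in mm, then the turn about the tool's z in degrees. A call has 1 to 20 rows; each row is the pose to reach, as a shift and turn from the pose commanded when the call began, along the tool's axes at that moment; what a row does not reach only later rows make up. A row lasts 1/12 s, in which the tool goes at most 41.7 mm and 7.16 degrees, less where a joint would pass 70% of its speed; a pose out of reach is approached as far as the arm can. A call with a gripper value outside its range is refused whole. The fingers move at their own pace and stop on an object; the grip force is fixed at half the most. Time passes only in rows, so rows that repeat a pose let the fingers close. It gives the time, the measured TCP pose, the force and the opening at its end, in the units of the state.
- arm.observe(): the state, without advancing time (a new reading comes with each control period).
- arm.grab_frame(name): name is "scene" or "top"; returns the picture (420x560x3 uint8, blue, green, red); there is no depth.
- arm.camera_info(name): a dict with "mtx" (3x3 intrinsics, pixels), "k1" (the pictures are not rectified: a ray, as slopes to the right and down, at radius r is drawn at 1 + k1 r^2 times it, then the intrinsics apply), "pose" (4x4, takes a point from camera to world coordinates). Camera axes: x right, y down, z forward; pixel columns grow to the right and rows downward; lengths in m; the calibration is good to about 2 mm. A picture is of the moment at which its call begins. camera_info takes no time and is no camera call.
- arm.close_job(): hands the job in, once; it reports no verdict.
Trained networks look in the newest picture that a camera, given by its name, has taken for a name from the list of things; names that differ only in an ending like _2 or _b are one class to them, and where a whole thing is asked for, a point or a joint stands for the part that bears it (a point fixed in the world has none). Each returns a list of dicts, best first, with "confidence" (0 to 1); they miss things now and then, are a little off and sometimes report something else, mostly with a low value. They report only what shows in the picture. A call takes as long as a camera call. They do not tell look-alikes from the thing itself.
- arm.boxes_of(camera, target): "rect" ([left, top, width, height] in pixels, round what is visible of it).
- arm.masks_of(camera, target): "region" (420x560 bool, what is visible of it) and "rect" ([left, top, width, height] in pixels, round what is visible of it).
The state is a dict: "t": time; "joint_positions": joint angles; "qd": joint speeds; "joint_efforts": joint torques, N m; "position": TCP position; "orientation": TCP orientation; "ft_force": force on the tool from outside, world axes, zero at the start; "moment": the same for the moment, N m; "opening": finger opening in m.
Only numpy, scipy, OpenCV 4.12 (cv2) and the standard library are available. Lean on these libraries where they do the work, as an engineer would, in place of code of your own. Each camera call takes 0.05 s, during which the arm holds its last target.

TASK

The red handle has just been bonded to the lifting guard of the label press, which a yellow wedge still props up. Work the wedge back out from under the guard little by little, in small gentle tugs, so that the guard settles shut without dropping, and leave the wedge lying flat on the table clear in front of it. Then prove the bond: with the fingers hooked behind the handle's bar, not gripping it, pull it straight out from the guard with a steady 15 N for about a second and a half, never above 25 N, and let it go, leaving the guard shut and the other things on the table undisturbed.

Things in the scene. Friction and masses are not known exactly. Their poses are not given: they have to be found in the camera images.
- press: White benchtop label press, fixed, 300 mm deep, 372 mm wide. Origin: on the table, below the middle of the guard's outer face. Its x axis points horizontally into the press, so -x points straight out of the guard (the way the wedge is drawn and the handle is pulled); y runs level along the guard; z up. The guard's outer face lies in the plane x = 0. The nose of the press behind the guard is 182 mm high; the tall head begins 130 mm behind the face.
- guard (a joint): Height of the guard above its shut position, in m: 0 is shut (its lower edge then 4 mm above the table), 0.012 at the start, propped on the wedge. The guard is an upright dark steel frame with a clear window, 320 mm wide, 181 mm high, 12 mm thick, 0.9 to 1.8 kg with all it carries (varies), that slides up and down freely and comes down under its own weight as the wedge is drawn.
- guard_edge (a point): Middle of the guard's lower outer edge.
- wedge_lug (a point): Centre of the upright lug on the wedge's tail. The lug is 14 mm thick along the wedge, 40 mm wide across it and 36 mm high (18 mm above and below this point), standing on the wedge's flat 20 mm high tail. x axis along the wedge towards its thin tip, z up. The lug starts about 80 mm out in front of the guard, with about 70 mm of free space between them, so it can be hooked from the guard's side or pinched.
- wedge_tip (a point): Underside of the thin end of the wedge, which starts about 64 mm in under the guard; its axes are those of the wedge (x towards the tip, z up). The wedge is yellow plastic, loose on the table, 152 mm long, 40 mm wide, 0.14 kg; its top rises from 2 mm at the tip to 20 mm, 82 mm from the tip, and is flat from there to the lug. The pull it needs varies with guard weight and friction, about 4 to 15 N.
- handle_bar (a point): Middle of the bar of the red handle: a round bar 12 mm thick, 96 mm long between its legs' centres, level and parallel to the guard, 52 mm out from the guard's face, 30 mm below the guard's top edge. Behind the bar is a free gap 40 mm deep and 84 mm long, open from above, for shut fingers to hook into; the bond must not be squeezed or twisted by gripping the bar. Axes as those of press.
- handle (a joint): How far the handle is drawn out from the guard, in m: 0 at rest. It is bonded to a preloaded, cushioned mount: it does not yield until the pull passes a preload that differs from handle to handle (2 to 11 N, unknown), then yields straight out by about 0.67 mm for each further newton, and springs back when let go. So its travel does not tell the pull: 15 N draws it anywhere from 2.5 to 9 mm, and only the felt force does.
- adhesive: White bottle with red cap, 40 mm across, 110 mm high; a bystander to leave alone. Origin at its underside.
- label_core: Cardboard ring, 72 mm across, 30 mm high; a bystander to leave alone. Origin at its underside.
- stud_tray: Blue divided tray, 120 x 170 x 35 mm; a bystander to leave alone. Origin at its underside.
- driver: Screwdriver lying on the table; a bystander to leave alone.
- pot: Small aluminium cup, 64 mm across, 60 mm high; a bystander to leave alone. Origin at its underside.
- weight: Brass cylinder, 48 mm across, 40 mm high; a bystander to leave alone. Origin at its underside.
- gauge_block: Blue block, 50 x 70 x 25 mm; a bystander to leave alone. Origin at its underside.
There are look-alikes about, which are no part of the job. Of the things shaped like the part that bears wedge_lug, the yellow one is meant.

How it is judged:
On the way, in this order (a step that is already met when the one before it is completed fails the run):
1. the wedge is out in front of the guard (tip at least 5 mm out from its face) and the guard is shut (within 2 mm) (x of wedge_tip in the frame of press below -0.005 m and value of joint guard below 0.002 m), for 0.1 s.
2. the handle is pulled straight out with 12 to 18 N (and so drawn out of its rest by more than 0.4 mm) for a second without a break, the guard shut (within 4 mm) (contact force between the fingers and handle between 12 and 18 N and value of joint handle above 0.0004 m and value of joint guard below 0.004 m), for 1 s.
At the end, for the whole second after the job is handed in: The guard is shut (within 2 mm), the handle let go and sprung back (within 1 mm), and the wedge lies flat on the table (within 0.1 rad) with its tip at least 5 mm out in front of the guard's face (all of step 1 and value of joint handle below 0.001 m and angle between wedge_tip's own z axis and vertical below 0.1 rad and height (world z) of wedge_tip between -0.006 and 0.006 m); the robot touches nothing.
It fails at once if the handle is loaded by the fingers with more than 25 N in all (gripping it counts too) (contact force between the fingers and handle above 25 N).
It fails at once if the guard drops (comes down faster than 0.06 m/s) (velocity of joint guard below -0.06 m/s).
It fails at once if a bystander is moved by more than 20 mm (distance of any of adhesive, label_core, stud_tray, driver, pot, weight, gauge_block from where it was at the start of the episode above 0.02 m).
It also fails if it takes over 58 s, if anything falls off the work surface, if the arm or the gripper's body presses on something with over 40 N, if the wrist force passes 120 N, or if a joint passes its speed limit or range.

## Working session

There is one attempt and no reset: what is moved stays moved. The work goes in short steps, Python scripts to look and compute and a shell command to move; the robot and the scene stay as the last step left them, time stands still between calls to the robot, and variables do not carry over. Pictures are saved under pics/ and viewed, and the job is handed in when it is done.

```bash
ls; mkdir -p pics
python3 - <<'E'
from bench import arm
import cv2,numpy as np
s=arm.observe(); 
for k,v in s.items(): print(k,np.round(v,3).tolist())
print(arm.pinch_z)
for n in("scene","top"):
    cv2.imwrite(f"pics/{n}0.png",arm.grab_frame(n)); c=arm.camera_info(n); print(n,c)
E
```

```text
pics
t 0.0
joint_positions [-1.214, 0.435, 0.025, 1.574, -0.012, 1.134, -0.075]
qd [-0.0, -0.0, -0.0, 0.001, 0.001, -0.0, -0.001]
joint_efforts [-0.0, -66.783, 0.985, -31.445, -0.061, 0.043, 0.0]
position [0.277, 0.56, 0.404]
orientation [[-0.896, 0.444, -0.001], [0.444, 0.896, -0.001], [-0.0, -0.002, -1.0]]
ft_force [-0.384, 0.358, 1.139]
moment [0.033, -0.052, -0.058]
opening 0.092
0.1592
scene {'mtx': array([[438.78085335,   0.        , 285.54757482],
       [  0.        , 438.78085335, 212.00682395],
       [  0.        ,   0.        ,   1.        ]]), 'k1': 0.031736257009202046, 'pose': array([[ 0.17017012,  0.82016132, -0.54623945,  1.19303319],
       [ 0.98539535, -0.13815655,  0.09954277, -0.04257952],
       [ 0.00617457, -0.55520102, -0.83169327,  1.26327368],
       [ 0.        ,  0.        ,  0.        ,  1.        ]])}
top {'mtx': array([[379.27699892,   0.        , 284.92551127],
       [  0.        , 379.27699892, 203.22700128],
       [  0.        ,   0.        ,   1.        ]]), 'k1': 0.016999300904596084, 'pose': array([[-0.03059047, -0.97722304,  0.20999845,  0.23889828],
       [-0.99952922,  0.03040324, -0.00412062,  0.08400028],
       [-0.00235787, -0.21002564, -0.97769304,  1.11524032],
       [ 0.        ,  0.        ,  0.        ,  1.        ]])}
```

View pics/scene0.png

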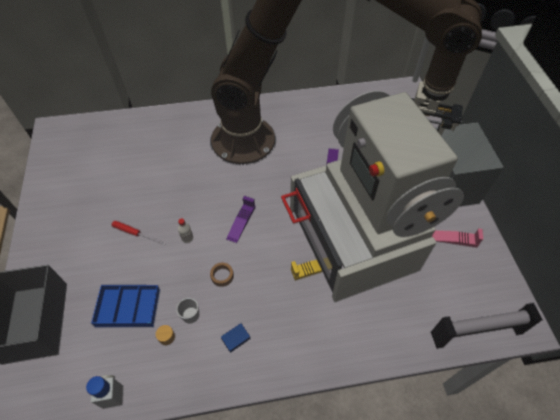

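View pics/top0.png

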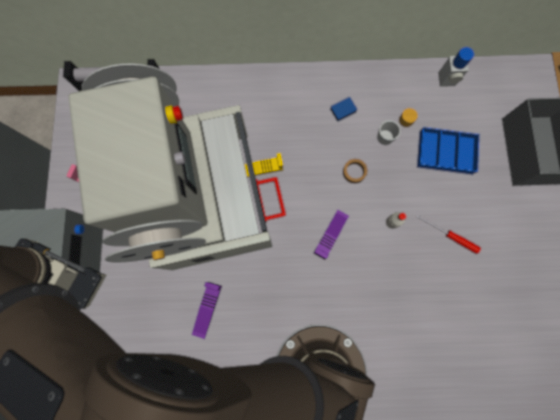

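The yellow wedge is at scene (305,268) and top (265,165). The look-alikes are purple at scene (240,220) and (333,157), and pink at (460,238). The yellow one is meant, and it is also the only one under the guard. I'll confirm it in an enlarged crop and get the masks.

```bash
cat > h.py <<'E'
from bench import arm
import cv2,numpy as np
def ray(n,u,v):
    c=arm.camera_info(n);K=c["mtx"];D=np.array([c["k1"],0,0,0,0.])
    p=cv2.undistortPoints(np.array([[[u,v]]],float),K,D)[0,0]
    P=c["pose"];return P[:3,3],P[:3,:3]@np.array([p[0],p[1],1.])
def onz(n,u,v,z):
    o,d=ray(n,u,v);return o+d*(z-o[2])/d[2]
def tri(uv1,uv2):
    o1,d1=ray("scene",*uv1);o2,d2=ray("top",*uv2)
    A=np.stack([d1,-d2],1);s=np.linalg.lstsq(A,o2-o1,rcond=None)[0]
    a=o1+s[0]*d1;b=o2+s[1]*d2;return (a+b)/2,np.linalg.norm(a-b)
def proj(n,X):
    c=arm.camera_info(n);T=np.linalg.inv(c["pose"]);x=np.atleast_2d(X)@T[:3,:3].T+T[:3,3]
    return cv2.projectPoints(x.reshape(-1,1,3),np.zeros(3),np.zeros(3),c["mtx"],np.array([c["k1"],0,0,0,0.]))[0][:,0]
E
python3 - <<'E'
from h import *
for n,(x0,y0) in (("scene",(250,165)),("top",(195,95))):
    f=arm.grab_frame(n)
    c=f[y0:y0+140,x0:x0+110] if n=="scene" else f[y0:y0+165,x0:x0+110]
    cv2.imwrite(f"pics/{n}_crop.png",cv2.resize(c,None,fx=3.6 if n=='top' else 4,fy=3.6 if n=='top' else 4,interpolation=cv2.INTER_CUBIC))
    for t in("wedge_lug","handle_bar","guard"):
        for r in arm.masks_of(n,t):
            m=r["region"].astype(np.uint8);ys,xs=np.nonzero(m)
            print(n,t,round(r["confidence"],2),r["rect"],xs.mean().round(1),ys.mean().round(1),cv2.minAreaRect(np.stack([xs,ys],1).astype(np.float32)))
E
```

```text
scene wedge_lug 0.95 [226.2, 192.6, 25.9, 51.6] 241.2 219.9 ((241.27786254882812, 220.2012481689453), (14.46245002746582, 47.678951263427734), 23.38521957397461)
scene wedge_lug 0.91 [429.1, 227.1, 49.8, 19.7] 458.4 237.9 ((457.15484619140625, 238.6448211669922), (17.823434829711914, 50.10551071166992), 88.09085083007812)
scene wedge_lug 0.73 [327.3, 150.3, 13.0, 13.5] 331.8 155.3 ((331.5, 155.5), (15.0, 11.0), 90.0)
scene wedge_lug 0.59 [292.2, 262.0, 26.9, 18.4] 304.8 269.4 ((305.5, 270.0), (18.0, 29.0), 90.0)
scene wedge_lug 0.23 [277.8, 179.8, 62.3, 113.0] 313.6 232.7 ((312.4170227050781, 234.30445861816406), (115.2646484375, 25.16619110107422), 63.06047439575195)
scene handle_bar 0.66 [279.8, 192.2, 29.6, 32.2] 295.1 206.7 ((295.3495788574219, 207.0712890625), (33.24803924560547, 19.882232666015625), 64.65382385253906)
scene handle_bar 0.2 [279.2, 178.5, 61.2, 112.8] 313.5 233.0 ((312.8013610839844, 235.109130859375), (117.04762268066406, 25.21003532409668), 63.06047439575195)
scene guard 0.85 [279.6, 179.8, 60.5, 112.2] 313.4 232.9 ((313.0000305175781, 235.50001525878906), (116
[... 382 characters left out ...]
075439453), (17.258024215698242, 39.64219284057617), 70.01689147949219)
top wedge_lug 0.7 [192.2, 283.9, 31.9, 58.2] 206.0 309.0 ((204.8138427734375, 309.3270568847656), (17.714059829711914, 56.3043098449707), 17.87869644165039)
top wedge_lug 0.59 [314.8, 211.1, 33.2, 50.9] 330.6 234.4 ((330.84906005859375, 234.47171020507812), (14.56928825378418, 51.08963394165039), 29.05460548400879)
top handle_bar 0.73 [258.4, 177.1, 23.8, 47.2] 270.7 197.9 ((269.82220458984375, 198.58213806152344), (42.18852996826172, 22.85742950439453), 77.7352294921875)
top guard 0.83 [234.6, 109.1, 50.9, 126.3] 258.8 183.4 ((260.935302734375, 169.45883178710938), (122.99958038330078, 28.7432861328125), 77.47119140625)
```

```bash
ls pics
```

```text
scene0.png
scene_crop.png
top0.png
top_crop.png
```

View pics/scene_crop.png

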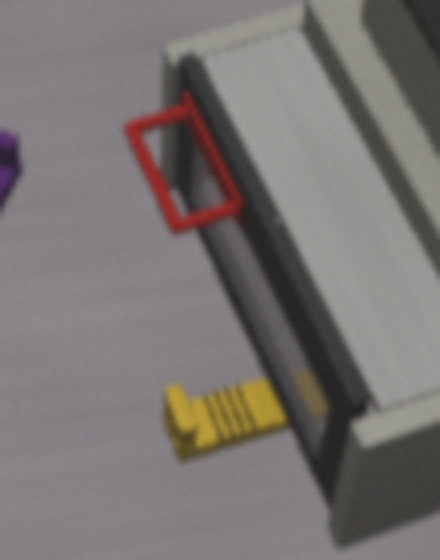

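View pics/top_crop.png

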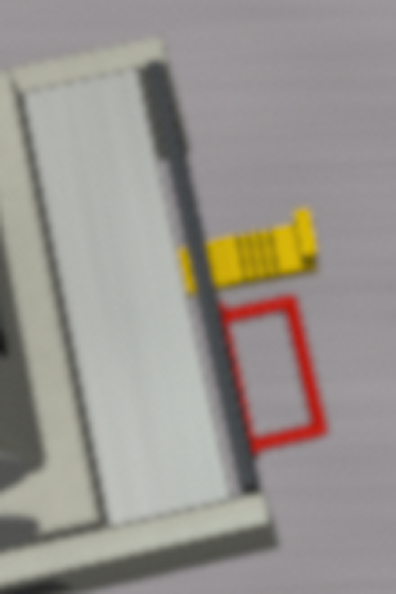

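Run:
```python
from h import *
def S(x,y): return (250+x/4-.4,165+y/4-.4)
def T(x,y): return (195+x/3.6-.4,95+y/3.6-.4)
np.set_printoptions(precision=4,suppress=True)
# handle bar ends (leg corner)
for a,b in ((S(131,128),T(293,302)),(S(177,228),T(321,433))):
    print("bar",onz("scene",*a,.167),onz("top",*b,.167),*tri(a,b))
# wedge lug top
print("lugtop scene",[onz("scene",*S(*p),.056) for p in((171,388),(192,432))])
print("lugtop top",[onz("top",*T(*p),.056) for p in((302,211),(311,252))])
# guard top outer edge
print("guard top scene",[onz("scene",*S(*p),.197) for p in((182,66),(345,402))])
print("guard top top",[onz("top",*T(*p),.197) for p in((162,65),(252,488))])
# hull end plates? wedge tail edges
for p in((207,392),(188,460),(270,425)): print("scene wedge", p, onz("scene",*S(*p),.02))
```

```text
bar [0.4152 0.0886 0.167 ] [0.5089 0.1012 0.167 ] [0.4814 0.0886 0.2592] 0.02196381079105121
bar [0.5108 0.1071 0.167 ] [0.4124 0.0839 0.167 ] [0.4367 0.1032 0.0527] 0.03929743033269799
lugtop scene [array([0.5843, 0.0913, 0.056 ]), array([0.6236, 0.1004, 0.056 ])]
lugtop top [array([0.6173, 0.0938, 0.056 ]), array([0.5821, 0.0875, 0.056 ])]
guard top scene [array([0.3853, 0.1333, 0.197 ]), array([0.6854, 0.1898, 0.197 ])]
guard top top [array([0.6813, 0.1909, 0.197 ]), array([0.3705, 0.1317, 0.197 ])]
scene wedge (207, 392) [0.5744 0.1228 0.02  ]
scene wedge (188, 460) [0.6294 0.0972 0.02  ]
scene wedge (270, 425) [0.6108 0.1659 0.02  ]
```

```bash
cat > ov.py <<'E'
from h import *
import sys
# fit press from bar corners/guard edges
yaw=np.deg2rad(10.7); xp=np.array([-np.sin(yaw),np.cos(yaw),0]); yp=np.array([-np.cos(yaw),-np.sin(yaw),0])
bar=np.array([.462,.095,.167])
def box(c,ax,ay,x0,x1,y0,y1,z0,z1):
    return [c+ax*x+ay*y+np.array([0,0,z]) for x in(x0,x1) for y in(y0,y1) for z in(z0,z1)]
def draw(lug,wy,bar,g,name):
    out=[]
    wx=np.array([-np.sin(wy),np.cos(wy),0]);wyv=np.array([-np.cos(wy),-np.sin(wy),0])
    B=[box(np.array([*lug,0]),wx,wyv,-.007,.007,-.02,.02,.02,.056),box(np.array([*lug,0]),wx,wyv,-.007,.05,-.02,.02,0,.02)]
    B.append(box(np.array([bar[0],bar[1],0]),xp,yp,-.006,.006,-.048,.048,.155+g,.155+g))
    gm=bar+.052*xp
    B.append(box(np.array([gm[0],gm[1],0]),xp,yp,0,.001,-.054,.054,.155+g,.155+g))
    for n,(x0,y0) in (("scene",(250,165)),("top",(195,95))):
        f=arm.grab_frame(n)[y0:y0+150,x0:x0+110];f=cv2.resize(f,None,fx=4,fy=4,interpolation=cv2.INTER_CUBIC)
        for b in B:
            p=(proj(n,np.array(b))-[x0,y0]+.5)*4
            for i in range(8):
                for k in(1,2,4):
                    j=i^k
                    if j>i: cv2.line(f,tuple(np.int32(p[i]*16)),tuple(np.int32(p[j]*16)),(0,255,0),1,cv2.LINE_AA,4)
        out.append(f)
    cv2.imwrite(f"pics/{name}.png",cv2.resize(np.hstack(out),None,fx=.9,fy=.9)[:600,:800])
E
python3 - <<'E'
from ov import *
draw((.601,.094),np.deg2rad(10.7),bar,.012,"ov1")
E
```

```text
(no output)
```

View pics/ov1.png

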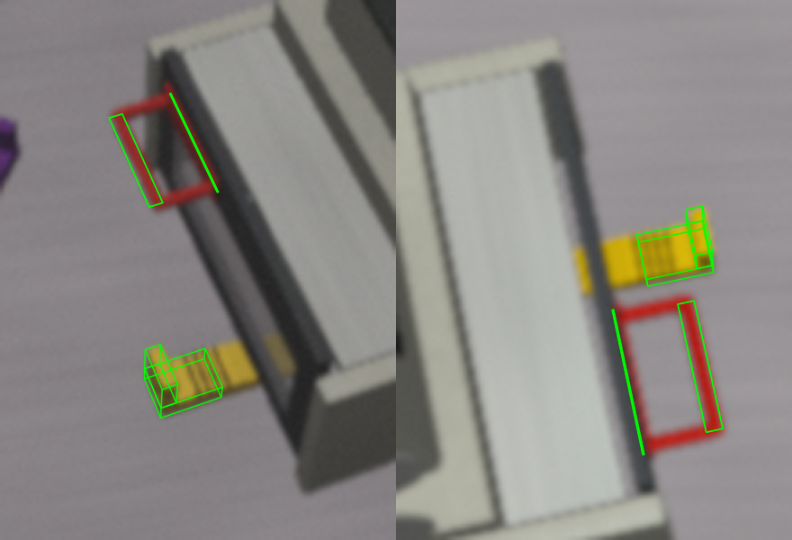

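Run:
```python
from h import *
np.set_printoptions(precision=3,suppress=True)
for z in(.1,.2,.35): print("wheel/head near edge top",z,[onz("top",*p,z)[:2] for p in((155,240),(105,238),(200,215),(85,225),(165,82))])
for z in(.2,.35,.4): print("scene head",z,[onz("scene",*p,z)[:2] for p in((352,135),(405,98),(340,115),(448,150))])
for n,p in dict(ring=(355,171),purp=(319,257),purp2=(345,213),adh=(397,220),gb=(344,109),pot=(389,132)).items(): print(n,onz("top",*p,.02)[:2])
```

```text
wheel/head near edge top 0.1 [array([0.367, 0.431]), array([0.377, 0.564]), array([0.431, 0.312]), array([0.414, 0.62 ]), array([0.831, 0.42 ])]
wheel/head near edge top 0.2 [array([0.354, 0.397]), array([0.363, 0.517]), array([0.412, 0.289]), array([0.397, 0.567]), array([0.773, 0.387])]
wheel/head near edge top 0.35 [array([0.336, 0.345]), array([0.343, 0.446]), array([0.384, 0.255]), array([0.371, 0.488]), array([0.685, 0.337])]
scene head 0.2 [array([0.23 , 0.353]), array([0.09 , 0.581]), array([0.133, 0.336]), array([0.346, 0.64 ])]
scene head 0.35 [array([0.366, 0.297]), array([0.245, 0.493]), array([0.283, 0.282]), array([0.465, 0.543])]
scene head 0.4 [array([0.411, 0.278]), array([0.297, 0.463]), array([0.333, 0.265]), array([0.505, 0.511])]
ring [ 0.567 -0.134]
purp [ 0.314 -0.013]
purp2 [ 0.439 -0.096]
adh [ 0.414 -0.246]
gb [ 0.768 -0.114]
pot [ 0.688 -0.247]
```

```bash
python3 -m inch '91 11 -106 -76 0;91 11 -106 -76 0;91 11 -106 -76 0;91 11 -106 -76 0;91 7 -227 -146 0;91 7 -227 -146 0;91 7 -227 -146 0;91 7 -227 -146 0;91 7 -227 -146 0'
```

```text
t: 1.35
position: [0.1695, 0.3577, 0.5533]
orientation: [[-0.896, 0.444, 0.001], [0.444, 0.896, 0.004], [0.001, 0.005, -1.0]]
ft_force: [0.0, 0.3, -0.4]
opening: 0.0906
```

```bash
python3 -m inch '91 -120 -61 0 0;91 -120 -61 0 -5;91 -120 -61 0 -10;91 -120 -61 0 -15;91 -262 -124 0 -20;91 -262 -124 0 -25;91 -262 -124 0 -30;91 -262 -124 0 -37;91 -262 -124 0 -37;91 -455 -174 50 -37;91 -455 -174 50 -37;91 -455 -174 50 -37;91 -455 -174 50 -37;91 -455 -174 50 -37;91 -455 -174 50 -37;91 -455 -174 50 -37;91 -455 -174 50 -37'
```

```text
t: 2.77
position: [0.5012, 0.0023, 0.5]
orientation: [[-0.983, -0.184, -0.001], [-0.184, 0.983, -0.002], [0.001, -0.001, -1.0]]
ft_force: [-0.1, -0.2, 0.5]
opening: 0.0909
```

```bash
python3 -m inch '91 -115 38 80 0;91 -115 38 80 0;91 -115 38 80 0;91 -115 38 80 0;91 -115 38 235 0;91 -115 38 235 0;91 -115 38 235 0;91 -115 38 235 0;91 -115 38 235 0;91 -115 38 235 0'
python3 - <<'E'
from ov import *
print(arm.observe()["position"])
draw((.601,.0935),np.deg2rad(10.7),np.array([.461,.097,.167]),.012,"ov2")
E
```

```text
t: 3.6
position: [0.6063, 0.0619, 0.2656]
orientation: [[-0.982, -0.186, -0.002], [-0.186, 0.982, 0.0], [0.002, 0.001, -1.0]]
ft_force: [-0.4, -0.1, 1.1]
opening: 0.0909
[0.60625164 0.06185707 0.26564865]
```

View pics/ov2.png

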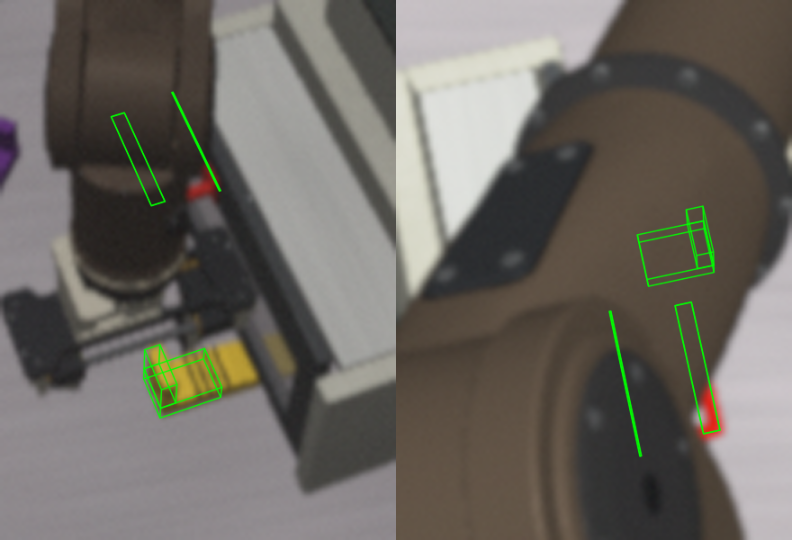

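The scene view (left) shows the gripper over the wedge, with the inner finger at about (205,330) between the lug and the guard. The lug outline still fits, so I'm going down.

```bash
python3 -m inch '91 0 0 20 0;91 0 0 40 0;91 0 0 50 0;91 0 0 62 0;91 0 0 62 0;91 0 0 62 0'
python3 - <<'E'
from ov import *
print(arm.observe()["position"],arm.observe()["ft_force"])
draw((.601,.0935),np.deg2rad(10.7),np.array([.461,.097,.167]),.012,"ov3")
E
```

```text
t: 4.2
position: [0.6072, 0.0605, 0.2044]
orientation: [[-0.983, -0.185, 0.001], [-0.185, 0.983, 0.0], [-0.001, 0.0, -1.0]]
ft_force: [0.5, -0.6, 0.1]
opening: 0.0909
[0.60715843 0.06051867 0.20440454] [ 0.51940524 -0.63046389  0.06107376]
```

View pics/ov3.png

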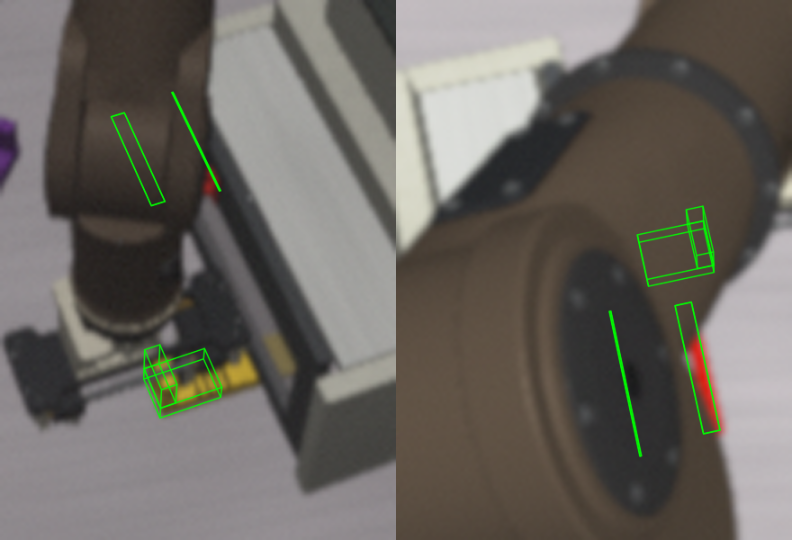

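```bash
python3 -m inch '91 0 -2 0 0;91 0 -4 0 0;91 0 -5 0 0;91 0 -6 0 0;91 0 -7 0 0;91 0 -8 0 0;91 0 -9 0 0;91 0 -10 0 0;91 0 -10 0 0;91 0 -10 0 0'
```

```text
t: 5.13
position: [0.6085, 0.0547, 0.204]
orientation: [[-0.982, -0.188, -0.001], [-0.188, 0.982, 0.006], [0.0, 0.006, -1.0]]
ft_force: [-3.4, 14.0, 6.3]
opening: 0.0911
```

```bash
python3 -m inch '91 0 -0.5 0 0;91 0 -1 0 0;91 0 -1.5 0 0;91 0 -2 0 0;91 0 -2 0 0;91 0 -2 0 0'
```

```text
t: 5.63
position: [0.6087, 0.0543, 0.2039]
orientation: [[-0.982, -0.19, -0.002], [-0.19, 0.982, 0.008], [0.0, 0.008, -1.0]]
ft_force: [-3.7, 18.6, 7.5]
opening: 0.091
```

```bash
python3 -m inch '91 0 -1 0 0;91 0 -2 0 0;91 0 -3 0 0;91 0 -4 0 0;91 0 -4 0 0;91 0 -4 0 0'
```

```text
t: 6.13
position: [0.6096, 0.051, 0.2039]
orientation: [[-0.982, -0.19, -0.002], [-0.19, 0.982, 0.009], [0.0, 0.009, -1.0]]
ft_force: [-2.5, 19.8, 6.5]
opening: 0.0911
```

```bash
python3 -m inch '91 0 -1 -1 0;91 0 -2 -2 0;91 0 -3 -2 0;91 0 -4 -2 0;91 0 -4 -2 0;91 0 -4 -2 0'
```

```text
t: 6.63
position: [0.6098, 0.0449, 0.2048]
orientation: [[-0.982, -0.188, -0.003], [-0.188, 0.982, 0.005], [0.002, 0.006, -1.0]]
ft_force: [-2.2, 13.1, -3.4]
opening: 0.0915
```

```bash
python3 -m inch '91 0 -1 0 0;91 0 -2 0 0;91 0 -3 0 0;91 0 -4 0 0;91 0 -5 0 0;91 0 -6 0 0;91 0 -7 0 0;91 0 -8 0 0;91 0 -8 0 0;91 0 -8 0 0'
python3 - <<'E'
from ov import *
draw((.6035,.0795),np.deg2rad(10.7),np.array([.461,.097,.167]),.01,"ov4")
E
```

```text
t: 7.47
position: [0.6113, 0.0371, 0.2048]
orientation: [[-0.982, -0.188, -0.003], [-0.188, 0.982, 0.005], [0.002, 0.006, -1.0]]
ft_force: [-3.3, 13.6, -3.8]
opening: 0.0912
```

View pics/ov4.png

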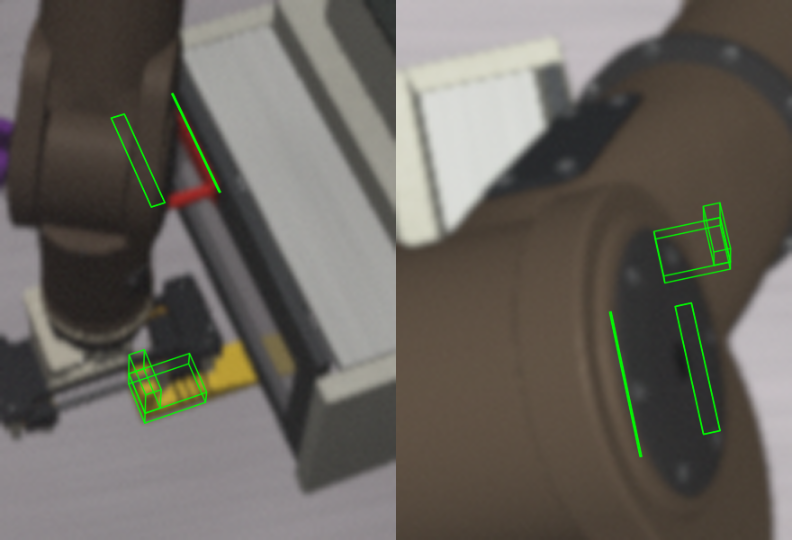

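```bash
python3 -m inch '91 0 -1 0 0;91 0 -2 0 0;91 0 -3 0 0;91 0 -4 0 0;91 0 -5 0 0;91 0 -6 0 0;91 0 -7 0 0;91 0 -8 0 0;91 0 -8 0 0;91 0 -9 0 0;91 0 -10 0 0;91 0 -11 0 0;91 0 -12 0 0;91 0 -13 0 0;91 0 -14 0 0;91 0 -15 0 0;91 0 -16 0 0;91 0 -16 0 0'
```

```text
t: 9.07
position: [0.6142, 0.0217, 0.2048]
orientation: [[-0.982, -0.189, -0.004], [-0.189, 0.982, 0.006], [0.002, 0.007, -1.0]]
ft_force: [-2.6, 14.2, -2.2]
opening: 0.0911
```

```bash
python3 -m inch '91 0 -1 0 0;91 0 -2 0 0;91 0 -3 0 0;91 0 -4 0 0;91 0 -5 0 0;91 0 -6 0 0;91 0 -7 0 0;91 0 -8 0 0;91 0 -8 0 0;91 0 -9 0 0;91 0 -10 0 0;91 0 -11 0 0;91 0 -12 0 0;91 0 -13 0 0;91 0 -14 0 0;91 0 -15 0 0;91 0 -16 0 0;91 0 -16 0 0'
python3 - <<'E'
from ov import *
draw((.6095,.0475),np.deg2rad(10.7),np.array([.461,.097,.167]),.01,"ov5")
E
```

```text
t: 10.57
position: [0.6171, 0.0063, 0.2048]
orientation: [[-0.982, -0.189, -0.004], [-0.189, 0.982, 0.006], [0.003, 0.007, -1.0]]
ft_force: [-3.3, 14.6, -1.3]
opening: 0.091
```

View pics/ov5.png

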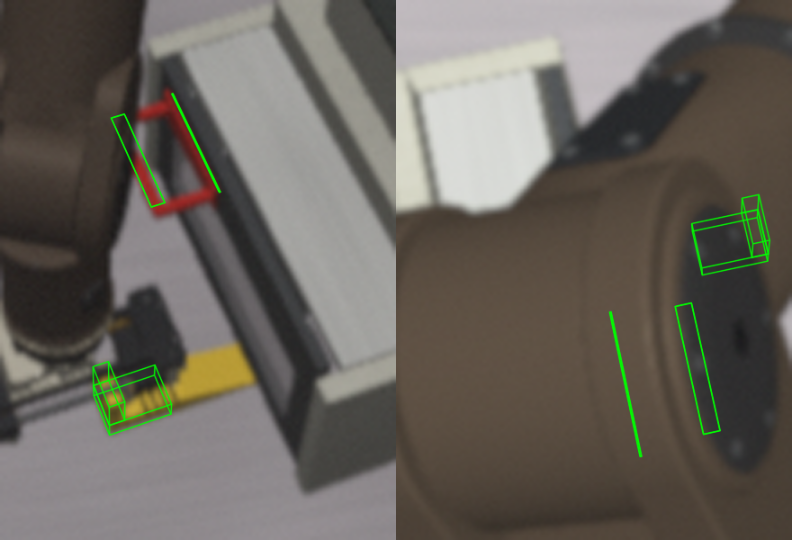

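```bash
python3 -m inch '91 0 -1 0 0;91 0 -2 0 0;91 0 -3 0 0;91 0 -4 0 0;91 0 -5 0 0;91 0 -6 0 0;91 0 -7 0 0;91 0 -8 0 0;91 0 -8 0 0;91 0 -9 0 0;91 0 -10 0 0;91 0 -11 0 0;91 0 -12 0 0;91 0 -13 0 0;91 0 -14 0 0;91 0 -15 0 0;91 0 -16 0 0;91 0 -16 0 0'
```

```text
t: 12.17
position: [0.621, -0.0145, 0.2058]
orientation: [[-0.983, -0.184, 0.0], [-0.184, 0.983, -0.0], [-0.0, -0.0, -1.0]]
ft_force: [0.0, 0.3, -0.6]
opening: 0.0907
```

```bash
python3 -m inch '91 0 -2 0 0;91 0 -4 0 0;91 0 -6 0 0;91 0 -8 0 0;91 0 -10 0 0;91 0 -12 0 0;91 0 -14 0 0;91 0 -16 0 0;91 0 -18 0 0;91 0 -20 0 0;91 0 -22 0 0;91 0 -22 0 0'
python3 - <<'E'
from ov import *
draw((.616,.0085),np.deg2rad(10.7),np.array([.461,.097,.167]),.0,"ov6")
E
```

```text
t: 13.17
position: [0.625, -0.0365, 0.2058]
orientation: [[-0.983, -0.184, 0.0], [-0.184, 0.983, -0.001], [-0.0, -0.001, -1.0]]
ft_force: [-0.4, -0.9, 0.8]
opening: 0.0908
```

View pics/ov6.png

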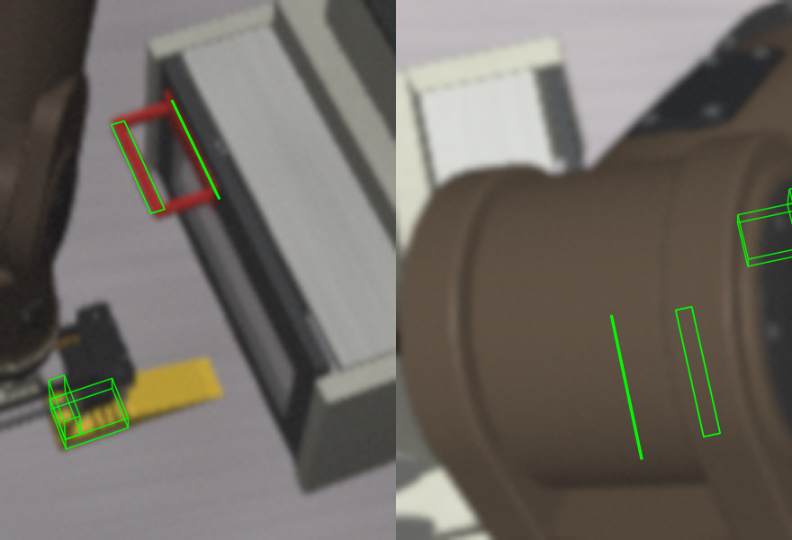

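```bash
python3 -m inch '91 0 3 0 0;91 0 6 0 0;91 0 8 0 0;91 0 8 -30 0;91 0 8 -60 0;91 0 8 -100 0;91 0 8 -140 0;91 0 8 -180 0;91 0 8 -220 0;91 0 8 -250 0;91 0 8 -250 0'
python3 - <<'E'
from h import *
def S(x,y): return (250+x/4-.4,165+y/4-.4)
def T(x,y): return (195+x/3.6-.4,95+y/3.6-.4)
print("near plate top-front",tri(S(163,47),T(270,502)), "far", tri(S(355,425),T(162,38)))
print(np.round(arm.observe()["joint_positions"],2))
E
```

```text
t: 14.18
position: [0.6244, -0.0287, 0.4626]
orientation: [[-0.983, -0.185, 0.01], [-0.185, 0.983, 0.0], [-0.01, -0.002, -1.0]]
ft_force: [1.0, -0.4, -0.7]
opening: 0.0911
near plate top-front (array([0.36135571, 0.121376  , 0.19286426]), np.float64(0.002938727240304745)) far (array([0.70287365, 0.19165857, 0.19636594]), np.float64(0.0016912024127274925))
[-0.53  0.46  0.75  1.53 -0.32  1.27  2.02]
```

```bash
python3 -m inch '0 0 0 0 -7;0 0 0 0 -14;0 0 0 0 -14'
python3 - <<'E'
from h import *
print(np.round(arm.observe()["joint_positions"],2))
import cv2
for n in("scene","top"): cv2.imwrite(f"pics/{n}7.png",arm.grab_frame(n))
E
```

```text
t: 14.43
position: [0.6233, -0.0277, 0.4557]
orientation: [[-0.906, -0.423, 0.0], [-0.423, 0.906, 0.0], [-0.0, 0.0, -1.0]]
ft_force: [0.8, 0.7, 0.9]
opening: 0.0754
[-0.49  0.45  0.69  1.54 -0.29  1.26  2.24]
```

View pics/scene7.png

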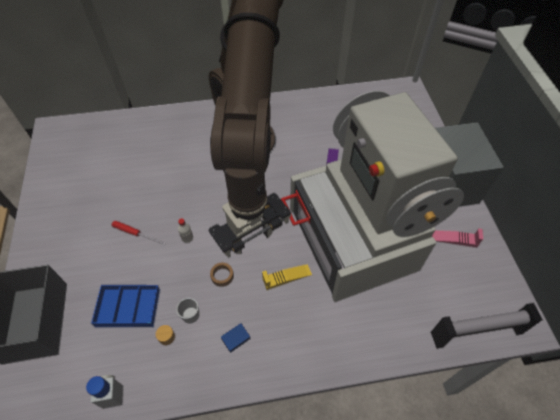

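```bash
python3 -m inch '0 0 0 0 7;0 0 0 0 14;0 0 0 0 21;0 0 0 0 28;0 0 0 0 35;0 0 0 0 42;0 0 0 0 49;0 0 0 0 56;0 0 0 0 63;0 0 0 0 70;0 0 0 0 77;0 0 0 0 84;0 0 0 0 91;0 0 0 0 98;0 0 0 0 104.3;0 0 0 0 104.3;0 0 0 0 104.3'
python3 - <<'E'
from h import *
print(np.round(arm.observe()["joint_positions"],2))
f=arm.grab_frame("scene"); cv2.imwrite("pics/s8.png",cv2.resize(f[170:310,240:360],None,fx=5,fy=5,interpolation=cv2.INTER_CUBIC)[:600,:])
f=arm.grab_frame("top");cv2.imwrite("pics/t8.png",cv2.resize(f[90:260,190:330],None,fx=3.5,fy=3.5,interpolation=cv2.INTER_CUBIC))
E
```

```text
t: 15.95
position: [0.6235, -0.0276, 0.4554]
orientation: [[-0.181, 0.984, -0.0], [0.984, 0.181, -0.001], [-0.001, -0.001, -1.0]]
ft_force: [-0.7, 0.3, 0.3]
opening: 0.0003
[-0.73  0.61  1.17  1.56 -0.57  1.36  0.68]
```

View pics/s8.png

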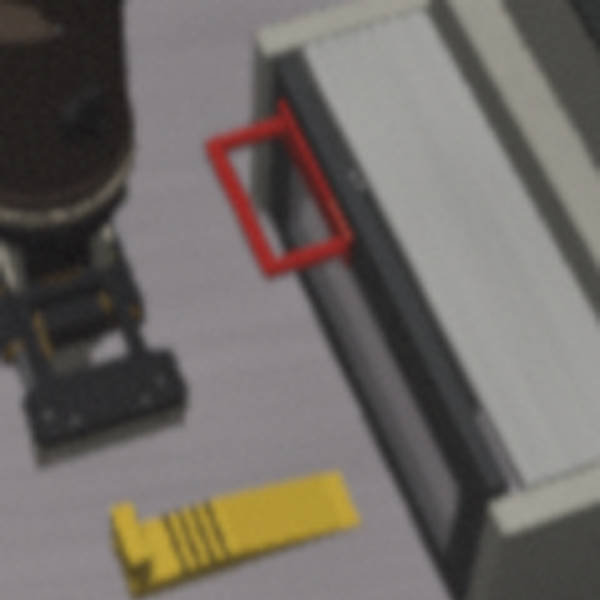

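View pics/t8.png

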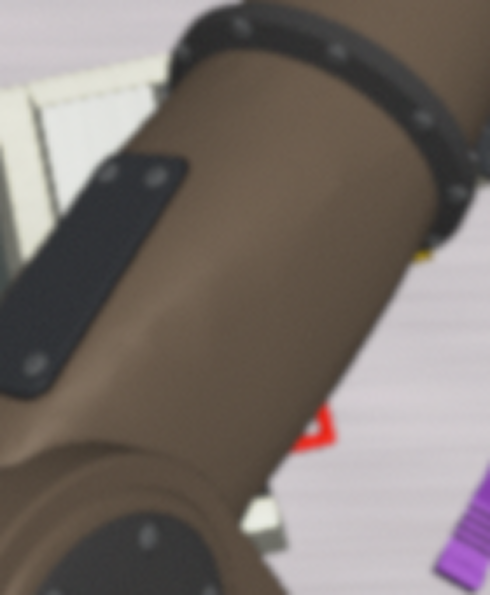

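Run:
```python
from h import *
q=lambda x,y:(240+x/5-.4,170+y/5-.4)
for p in((216,145),(272,270),(282,98),(347,247)): print(p,onz("scene",*q(*p),.155))
print("outer",[onz("scene",*q(*p),.155) for p in((207,145),(268,277))])
```

```text
(216, 145) [0.41448564 0.0901706  0.155     ]
(272, 270) [0.5103277  0.10786415 0.155     ]
(282, 98) [0.38558489 0.13717938 0.155     ]
(347, 247) [0.50175666 0.1552825  0.155     ]
outer [array([0.41356046, 0.08466828, 0.155     ]), array([0.51477701, 0.10462389, 0.155     ])]
```

```bash
python3 -m inch '0 30 -30 0 0;0 60 -60 0 0;0 90 -90 0 0;0 120 -115 0 0;0 150 -137 0 0;0 177 -137 0 0;0 177 -137 20 0;0 177 -137 40 0;0 177 -137 60 0;0 177 -137 60 0;0 177 -137 60 0'
python3 - <<'E'
from h import *
print(np.round(arm.observe()["joint_positions"],2),arm.observe()["position"],arm.observe()["ft_force"])
f=arm.grab_frame("scene"); cv2.imwrite("pics/s9.png",cv2.resize(f[150:270,240:360],None,fx=5,fy=5,interpolation=cv2.INTER_CUBIC)[:600,:])
f=arm.grab_frame("top");cv2.imwrite("pics/t9.png",cv2.resize(f[90:260,190:330],None,fx=3.5,fy=3.5,interpolation=cv2.INTER_CUBIC))
E
```

```text
t: 16.97
position: [0.4567, 0.1212, 0.3957]
orientation: [[-0.18, 0.984, -0.001], [0.984, 0.18, -0.001], [-0.0, -0.001, -1.0]]
ft_force: [-0.3, -0.4, 0.5]
opening: 0.0004
[-1.29  0.34  1.2   2.   -0.37  1.05  0.27] [0.45673666 0.1211592  0.39574025] [-0.29644846 -0.37932321  0.46640449]
```

View pics/s9.png

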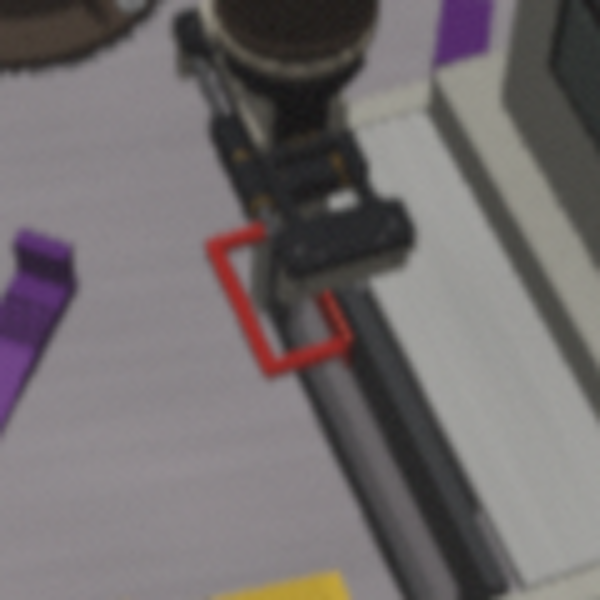

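View pics/t9.png

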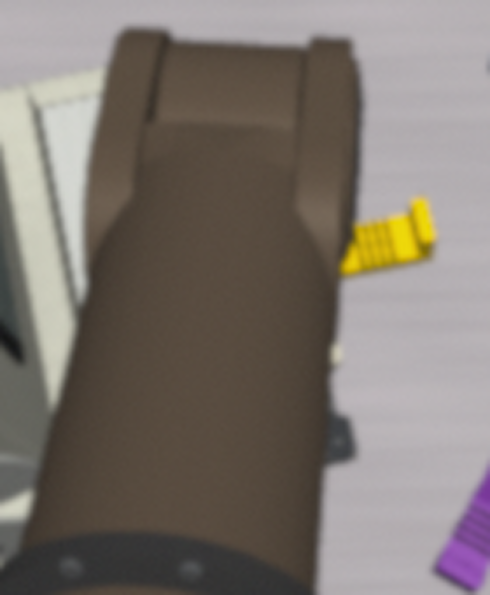

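Run:
```python
from ov import *
c=np.array([.4567,.1212,0])
f=arm.grab_frame("scene"); g=cv2.resize(f[150:270,240:360],None,fx=5,fy=5,interpolation=cv2.INTER_CUBIC)
for b,col in((box(c,xp,yp,-.0095,.0095,-.019,.019,.218,.25),(0,255,0)),(box(c,xp,yp,-.0375,.0375,-.095,.095,.2845,.2846),(255,255,0)),(box(c,xp,yp,-.0095,.0095,-.019,.019,.143,.155),(255,0,255))):
    p=(proj("scene",np.array(b))-[240,150]+.5)*5
    for i in range(8):
        for k in(1,2,4):
            if i^k>i: cv2.line(g,tuple(np.int32(p[i])),tuple(np.int32(p[i^k])),col,1,cv2.LINE_AA)
cv2.imwrite("pics/s10.png",g)
```

```text
(no output)
```

View pics/s10.png

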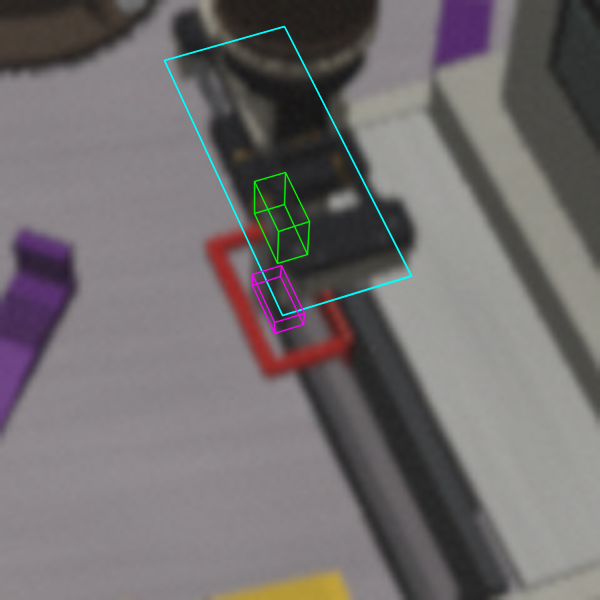

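The finger outlines land centred in the gap behind the bar, with the magenta box at about (278,300). I'm lowering now.

```bash
python3 -m inch '0 0 0 15 0;0 0 0 30 0;0 0 0 45 0;0 0 0 55 0;0 0 0 62 0;0 0 0 68 0;0 0 0 74 0;0 0 0 74 0;0 0 0 74 0'
```

```text
t: 17.87
position: [0.457, 0.1215, 0.3219]
orientation: [[-0.18, 0.984, 0.0], [0.984, 0.18, -0.0], [-0.0, 0.0, -1.0]]
ft_force: [-0.1, 0.4, -0.1]
opening: 0.0003
```

```bash
python3 -m inch '0 -2 0 0 0;0 -4 0 0 0;0 -5 0 0 0;0 -6 0 0 0;0 -7 0 0 0;0 -7 0 0 0;0 -7 0 0 0'
```

```text
t: 18.45
position: [0.4582, 0.1146, 0.3218]
orientation: [[-0.18, 0.984, 0.0], [0.984, 0.18, 0.0], [0.0, 0.0, -1.0]]
ft_force: [-0.3, -0.4, 0.1]
opening: 0.0001
```

```bash
python3 -m inch '0 -1 0 0 0;0 -2 0 0 0;0 -2 0 0 0;0 -2 0 0 0'
```

```text
t: 18.78
position: [0.4586, 0.1126, 0.3217]
orientation: [[-0.18, 0.984, 0.0], [0.984, 0.18, 0.0], [0.0, 0.0, -1.0]]
ft_force: [-0.8, -0.6, -0.0]
opening: 0.0007
```

```bash
python3 -m inch '0 -1 0 0 0;0 -2 0 0 0;0 -2 0 0 0;0 -2 0 0 0'
```

```text
t: 19.12
position: [0.4587, 0.1117, 0.3217]
orientation: [[-0.181, 0.984, -0.001], [0.984, 0.181, 0.001], [0.002, -0.0, -1.0]]
ft_force: [-0.9, 4.5, 0.9]
opening: 0.0004
```

```bash
python3 -m inch '0 -0.5 0 0 0;0 -1 0 0 0;0 -1 0 0 0;0 -1 0 0 0'
```

```text
t: 19.45
position: [0.4588, 0.1114, 0.3217]
orientation: [[-0.182, 0.983, -0.001], [0.983, 0.182, 0.003], [0.003, -0.001, -1.0]]
ft_force: [-2.5, 8.2, 1.7]
opening: 0.0005
```

```bash
python3 -m inch '0 -0.5 0 0 0;0 -1 0 0 0;0 -1 0 0 0;0 -1 0 0 0'
```

```text
t: 19.78
position: [0.459, 0.1107, 0.3217]
orientation: [[-0.182, 0.983, -0.001], [0.983, 0.182, 0.003], [0.003, -0.001, -1.0]]
ft_force: [-1.6, 9.8, 2.1]
opening: 0.0004
```

```bash
python3 -m inch '0 -0.5 0 0 0;0 -1 0 0 0;0 -1 0 0 0;0 -1 0 0 0'
```

```text
t: 20.12
position: [0.4591, 0.1099, 0.3217]
orientation: [[-0.182, 0.983, -0.001], [0.983, 0.182, 0.003], [0.004, -0.001, -1.0]]
ft_force: [-1.9, 10.2, 1.9]
opening: 0.0004
```

```bash
python3 -m inch '0 -1 0 0 0;0 -2 0 0 0;0 -3 0 0 0;0 -3 0 0 0;0 -3 0 0 0'
```

```text
t: 20.53
position: [0.4596, 0.1076, 0.3217]
orientation: [[-0.183, 0.983, -0.002], [0.983, 0.183, 0.004], [0.005, -0.001, -1.0]]
ft_force: [-3.4, 14.6, 3.5]
opening: 0.0004
```

```bash
python3 -m inch '0 -0.5 0 0 0;0 -1 0 0 0;0 -1 0 0 0;0 -1 0 0 0'
```

```text
t: 20.87
position: [0.4598, 0.1069, 0.3217]
orientation: [[-0.183, 0.983, -0.002], [0.983, 0.183, 0.005], [0.005, -0.001, -1.0]]
ft_force: [-2.7, 14.4, 4.3]
opening: 0.0006
```

Reading about 15 N, so I'm holding here.

```bash
python3 -m inch '0 0 0 0 0;0 0 0 0 0;0 0 0 0 0;0 0 0 0 0;0 0 0 0 0'
```

```text
t: 21.28
position: [0.4598, 0.1069, 0.3217]
orientation: [[-0.183, 0.983, -0.002], [0.983, 0.183, 0.005], [0.005, -0.001, -1.0]]
ft_force: [-3.1, 14.4, 3.4]
opening: 0.0002
```

```bash
python3 -m inch '0 0 0 0 0;0 0 0 0 0;0 0 0 0 0;0 0 0 0 0;0 0 0 0 0'
```

```text
t: 21.7
position: [0.4598, 0.1069, 0.3217]
orientation: [[-0.183, 0.983, -0.002], [0.983, 0.183, 0.005], [0.005, -0.001, -1.0]]
ft_force: [-3.1, 14.8, 3.5]
opening: 0.0004
```

```bash
python3 -m inch '0 0 0 0 0;0 0 0 0 0;0 0 0 0 0;0 0 0 0 0;0 0 0 0 0;0 0 0 0 0'
```

```text
t: 22.2
position: [0.4598, 0.1069, 0.3217]
orientation: [[-0.183, 0.983, -0.002], [0.983, 0.183, 0.005], [0.005, -0.001, -1.0]]
ft_force: [-2.8, 14.1, 3.0]
opening: 0.0007
```

```bash
python3 -m inch '0 1 0 0 0;0 2 0 0 0;0 3 0 0 0;0 4 0 0 0;0 6 0 0 0;0 8 0 0 0;0 10 0 0 0;0 12 0 0 0;0 14 0 0 0;0 16 0 0 0;0 16 0 0 0;0 16 0 -20 0;0 16 0 -40 0;0 16 0 -70 0;0 16 0 -100 0;0 16 0 -130 0;0 16 0 -130 0'; python3 -m inch '0 -40 0 0 0;0 -80 0 0 0;0 -120 0 0 0;0 -160 0 0 0;0 -200 0 0 0;0 -200 0 0 0;0 -200 0 0 0'
python3 - <<'E'
from ov import *
print(arm.observe()["position"],arm.observe()["ft_force"])
for n in("scene","top"): cv2.imwrite(f"pics/{n}_e.png",arm.grab_frame(n))
draw((.616,.0085),np.deg2rad(10.7),np.array([.462,.097,.155]),.0,"ov11")
E
```

```text
t: 23.62
position: [0.459, 0.1186, 0.4562]
orientation: [[-0.178, 0.984, 0.006], [0.984, 0.178, 0.003], [0.002, 0.006, -1.0]]
ft_force: [1.0, 0.2, 0.8]
opening: 0.0006
t: 24.2
position: [0.4926, -0.0812, 0.4518]
orientation: [[-0.172, 0.985, 0.0], [0.985, 0.172, -0.001], [-0.001, 0.0, -1.0]]
ft_force: [-0.3, 0.3, -0.7]
opening: 0.0003
[ 0.492592   -0.08117657  0.45177632] [-0.31767946  0.34468568 -0.65840568]
```

View pics/scene_e.png

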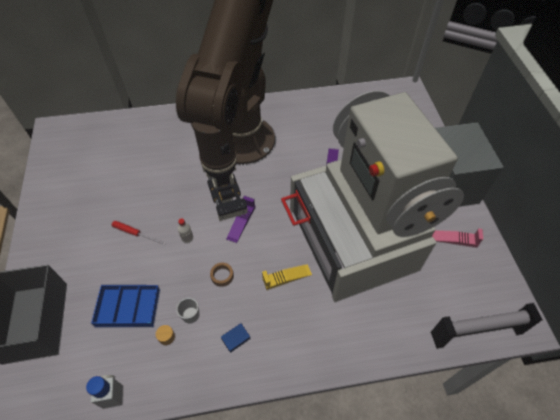

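View pics/ov11.png

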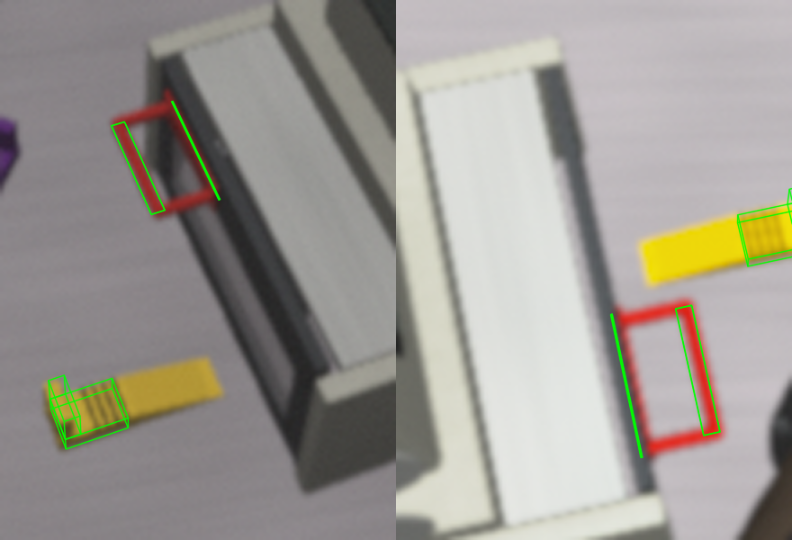

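The wedge lies flat with its tip clear of the guard (top view, about (645,262)). The guard is down, the handle is back at rest, the bystanders are where they were, and the robot is clear of everything. I'm handing in.

```bash
python3 -c "
from bench import arm
print(arm.close_job())"
```

```text
the job is handed in; nothing more can be done
None
```

The wedge is out, the guard is down and the handle passed its pull test. I handed the job in at about 24 s; the hand-in reports no verdict.

- **Wedge:** I hooked the yellow wedge's lug from the guard side with one open finger and drew it out in 1–2 mm steps. The force peaked at about 20 N as it broke free, above the 4–15 N you listed, then held at 13–15 N. The wedge now lies flat, with its tip roughly 30 mm out from the guard.
- **Handle:** With the fingers shut and hooked behind the bar, the mount began to yield at about 9–10 N. I held a measured 14.6–15.2 N for about 1.6 s. That includes 3–4 N of upward force from the bar, so the straight-out part was about 14.4–15.1 N. No reading came near 25 N. I then eased off and lifted clear.
- **Last checks:** In the final pictures the guard is down, the handle is back at rest, and the bystanders show no visible movement. The wrist force reads about zero.
- **Not checked closely:** I judged the guard's height and the handle's return by outline overlays only, good to about 2–3 mm, so the 2 mm and 1 mm limits are not confirmed. The guard's speed coming down was not measured; the wedge was drawn at about 12 mm/s while under the guard.

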